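# Mount a half-carved figure in the carving stand

### The arm

A 6-joint arm with a two-finger parallel gripper is mounted at the origin on the work surface. World frame = base frame: x ahead of the robot, y to its left, z up, the work surface at z = 0. Lengths are in m, angles in rad, forces in N, time in s.
With the tool pointing down it reaches from about 0.25 to 0.775 m from the base axis. Payload 4 kg.
Tool frame: the origin (TCP) lies midway between the tips of the shut fingers; the grasp point (between the pads) lies 19 mm behind it (robot.hold_point_z is the distance from the TCP to the grasp point, in m); z points along the fingers, y is the line along which they close (so a half turn about z gives the same grasp; the last joint's range is limited). The gripper opens to 94 mm and grips with 3 to 60 N. Pads are 16 mm wide; open, the fingers measure 119 mm over their backs; the gripper's body (75 mm by 177 mm) begins 78 mm behind the grasp point.
Start: joints at [-1.346, 0.087, 1.371, -0, 1.684, -0.103], TCP at [0.177, -0.521, 0.206] pointing down, gripper open.
Joint ranges: [-3.1, 3.1], [-0.76, 2.03], [0.27, 2.55], [-1.08, 4.22], [0.17, 2.65], [-2.57, 2.57]. Speed limits (rad/s): [2.79, 2.79, 3.14, 3.14, 3.14, 3.14].

### API

Orientations are given as [roll, pitch, yaw] about the fixed x, y, z axes, in that order (R = Rz(yaw) Ry(pitch) Rx(roll)).
In Python, from bench import readout, imaging, robot gives the robot as it stands.
- The arm moves only by the tool carry_out, never from a script. Its argument "motion" is text: rows parted by semicolons, each of 7 numbers parted by spaces: the shift along the tool's x, y, z each as a share of 200 mm, from -1 to 1, then the turn, a rotation vector about the tool's x, y, z each as a share of 120 degrees, from -1 to 1, then the opening, from 0 (shut) to 1 (fully open). A call has 1 to 12 rows; each row shifts and turns the commanded pose from where the row before left it, along the tool's axes as they then stand; what a row does not reach is not made up. A row lasts 1/8 s, in which the tool goes at most 62.5 mm and 10.7 degrees, less where a joint would pass 70% of its speed; a pose out of reach is approached as far as the arm can. A call with a number of a shift or a turn outside -1 to 1 is refused whole. A call with a gripper value outside its range is refused whole. The fingers move at their own pace and stop on an object; the grip force is fixed at half the most. Time passes only in rows, so rows that do not move let the fingers close. It gives the time, the measured TCP pose, the force, the opening and the grip force at its end, in the units of the state.
- readout.get_obs(): the state, without advancing time (a new reading comes with each control period).
- imaging.snapshot(name): name is "scene" or "side" or "wrist"; returns a dict with "pixels" (420x560x3 uint8, red, green, blue), "fx", "fy", "cx", "cy" (pixels), "R" (3x3) and "t" (3): a world point X has camera coordinates R X + t. Camera axes: x right, y down, z forward; pixel columns grow to the right and rows downward; lengths in m; the calibration is good to about 2 mm. The wrist camera is an equidistant fisheye: a pixel r from the principal point sees the ray r / f radians off the axis. A picture is of the moment at which its call begins. There is no depth.
- robot.close_job(): hands the job in; it is judged then, once.
The state is a dict: "time": time; "joint_positions": joint angles; "qvel": joint speeds; "joint_torque": joint torques, N m; "tool_pos": TCP position; "ee_rot": TCP orientation; "wrist_force": force on the tool from outside, world axes, zero at the start; "wrist_torque": the same for the moment, N m; "width": finger opening in m; "finger_force": force on a finger pad.
Only numpy, scipy, OpenCV 4.12 (cv2) and the standard library are available. Lean on these libraries where they do the work, as an engineer would, in place of code of your own. Each camera call takes 0.05 s, during which the arm holds its last target. There are 200 camera calls.

### The job

Take the half-carved wooden figure out of its holder block and mount it in the carving stand: push its keyed steel stem down into the stand's hub, turning it until the key slips into the keyway, then keep pushing against the ejector spring until the flange is fully home on the hub. The spring would lift it again, so finish while still holding the figure pressed down with the gripper; do not let go, and leave the other things on the bench where they are.

Things in the scene. Friction and masses are not known exactly. Their poses are not given: they have to be found in the camera images.
- figure: Half-carved wooden figure on a steel arbor, loose, about 0.25 kg, 118 mm tall, at first upright in the holder block, its flange resting on the block's top. Origin: centre of the stem's lower tip; z up along the stem, x towards the key. Stem: round, 18 mm in diameter, 34 mm long, its lowest 4 mm tapering to 12 mm.
- figure_grip (a point): Middle of the figure's pale wooden block, on its axis 72 mm above the tip; axes as the figure's. The block is 36 x 36 mm, its sides along x and y, from 40 to 95 mm above the tip: grip it by either pair of parallel faces. Above it a round head, 35 mm wide at most, to 118 mm.
- figure_key (a point): Lower end of the steel key, at its outer edge: 14 mm from the axis along the figure's +x, 10 mm above the tip. The key is 6 mm wide, stands 5 mm out of the stem and runs from 10 to 34 mm above the tip; the stem below it is plain round.
- figure_lug (a point): Outer end of a lug, 6 mm wide, on the rim of the figure's flange straight above the key, 30 mm from the axis: seen from above it shows where the key points. The round steel flange is 46 mm in diameter, from 34 to 40 mm above the tip.
- holder: Fixed dark wooden block 90 x 90 mm, 50 mm high, with one round blind hole 35 mm wide and 42 mm deep in the middle of its top, in which the figure stands loosely. Origin: centre of its underside, on the bench; z up.
- stand: Fixed carving stand, does not turn: grey round base 124 mm wide, 30 mm high, carrying a round steel hub 56 mm in diameter, its flat top 85 mm above the bench, with an upright keyed bore. Origin: on the bore's axis at the bench; z up; x from the bore to the keyway. A clamp screw sticks out of the hub at -x, to 53 mm from the axis, 58 mm high.
- hub_mouth (a point): Centre of the bore in the plane of the hub's flat top; axes as the stand's. Round bore 20 mm in diameter with one straight keyway, 9 mm wide, reaching 15.5 mm from the axis at +x, open at the top. When home, the flange rests on this plane and the stem's tip is 34 mm below it.
- ejector (a joint): Spring ejector disc in the bore, m pressed down: 0 when free, its top then 24 mm below the hub's top; about 0.010 when the figure is home (its stop is at 0.014). It pushes up with 4 N at 0 and 12 N at 0.010, more than the figure's weight.
- stone: Bystander: pale whetstone, loose, 60 x 160 x 30 mm high, at the far side of the bench. Origin at the centre of its underside.
- gouge: Bystander: hand tool 200 mm long with a dark wooden handle, lying loose on the bench at the robot's right, less than 35 mm high. Origin: on its underside, near mid-length.
- finial: Bystander: small turned wooden finial, 66 mm tall, 48 mm wide, standing loose at the robot's left. Origin at the centre of its underside.
- pot: Bystander: pale wooden pot 76 mm wide and 80 mm high with three sticks standing in it, up to 140 mm tall, at the far left. Origin at the centre of its underside.
Mind the look-alikes: they are no part of the job. What is shaped like the figure but red is not meant.

How it is judged:
On the way, in this order (a step that is already met when the one before it is completed fails the run):
1. the figure is lifted out of the holder block (height (world z) of figure above 0.07 m and contact force between figure and the fingers above 1 N), for 0.2 s.
2. the stem is in the bore and the key has slipped into the keyway (z of figure in the frame of hub_mouth below -0.014 m and horizontal distance between figure and hub_mouth below 0.004 m), for 0.2 s.
At the end, for the whole second after the job is handed in: Stem in the hub, key in the keyway (x axes within 0.25 rad, tip within 3 mm of the bore's axis, tilt under 0.07 rad), flange within 2.5 mm of the hub's top, ejector pressed over 7 mm, fingers still bearing on the figure with over 2 N, all still (z of figure in the frame of hub_mouth below -0.0315 m and horizontal distance between figure and hub_mouth below 0.003 m and angle between figure's own z axis and vertical below 0.07 rad and angle between the x axis of figure and the x axis of stand, either way round below 0.25 rad and value of joint ejector above 0.007 m and contact force between figure and the fingers above 2 N and linear speed of figure below 0.02 m/s); the arm keeps its last pose, push and grip.
It fails at once if a bystander is shoved more than 25 mm (distance of any of stone, gouge, finial, pot from where it was at the start of the episode above 0.025 m).
It also fails if it takes over 45 s, if anything falls off the work surface, if the arm or the gripper's body presses on something with over 40 N, if the wrist force passes 120 N, or if a joint passes its speed limit or range.

## Working session

There is one attempt and no reset: what is moved stays moved. The work goes in short steps, Python scripts to look and compute and a tool call to move; the robot and the scene stay as the last step left them, time stands still between calls to the robot, and variables do not carry over. Pictures are saved under pics/ and viewed, at most 10 in all, crops included, and the job is handed in when it is done.

Besides the shell and the picture viewer there is one more tool, called by a JSON object that holds its "op" and its "data", one argument or row to a line. carry_out: Moves the arm, as the interface text tells. Its arguments: {"type":"object","properties":{"motion":{"type":"string"}},"required":["motion"]}

```bash
mkdir -p pics; ls; cat > h.py <<'E'
import numpy as np, cv2
from bench import readout, imaging, robot
def snap(n, f=None):
    s=imaging.snapshot(n)
    if f: cv2.imwrite('pics/'+f, cv2.cvtColor(s['pixels'],cv2.COLOR_RGB2BGR))
    return s
def ray(s,u,v,fish=False):
    R=np.array(s['R']);t=np.array(s['t'])
    x=(u-s['cx'])/s['fx'];y=(v-s['cy'])/s['fy']
    if fish:
        r=np.hypot(x,y); k=np.sin(r)/r if r>1e-9 else 1; d=np.array([x*k,y*k,np.cos(r)])
    else: d=np.array([x,y,1.])
    return -R.T@t, R.T@d
def onplane(s,u,v,z,fish=False):
    c,d=ray(s,u,v,fish); return c+d*(z-c[2])/d[2]
def proj(s,X,fish=False):
    p=np.array(s['R'])@np.array(X)+np.array(s['t'])
    if fish:
        th=np.arctan2(np.hypot(p[0],p[1]),p[2]); k=th/np.hypot(p[0],p[1])
        return s['cx']+s['fx']*k*p[0], s['cy']+s['fy']*k*p[1]
    return s['cx']+s['fx']*p[0]/p[2], s['cy']+s['fy']*p[1]/p[2]
E
python3 - <<'E'
from h import *
a=snap('scene','s0.png');b=snap('side','d0.png');c=snap('wrist','w0.png')
for s in(a,b,c): print(s['fx'],s['cx'],s['cy'],-np.array(s['R']).T@s['t'])
E
```

```text
pics
385.15741846926403 274.559425661775 204.88404827240848 [1.03033565 0.68449827 0.88936554]
436.82465603588867 271.9978730823277 203.98558593275916 [ 0.474847   -0.96141905  0.63631426]
325.19226210127806 280.1019755764254 210.08291610748213 [ 0.24437256 -0.49700258  0.38338435]
```

View pics/s0.png

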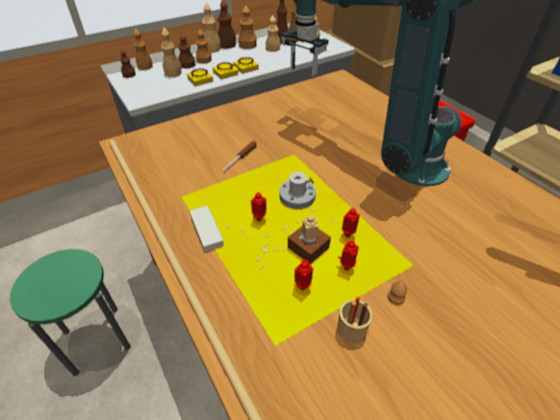

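View pics/d0.png

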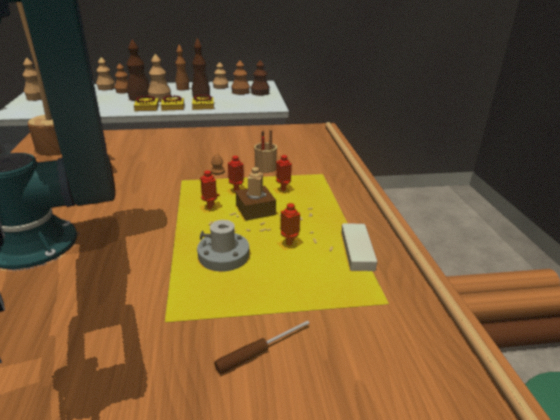

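The scene view shows the wanted pale figure standing in the dark block at (310,232), seen at (256,185) in the side view. The hub is at (297,184) in the scene view and (223,236) in the side view. Possible look-alikes, all red, are at scene pixels (258,207), (350,222), (348,255) and (303,275). Next are one close crop to check the choice and a first triangulation.

```bash
python3 - <<'E'
from h import *
a=snap('scene');b=snap('side')
def tri(p,q):
    c1,d1=ray(a,*p);c2,d2=ray(b,*q);k=np.linalg.lstsq(np.c_[d1,-d2],c2-c1,rcond=None)[0]
    x,y=c1+d1*k[0],c2+d2*k[1];return ((x+y)/2).round(4),np.linalg.norm(x-y).round(4)
print('fig block',tri((310,232),(256,188)));print('hub top',tri((297,177),(223,227)))
A=cv2.resize(a['pixels'][165:265,255:365],None,fx=3.6,fy=5.5*3.6/5.5,interpolation=cv2.INTER_CUBIC)
B=cv2.resize(b['pixels'][160:275,190:300],None,fx=3.6,fy=3.6,interpolation=cv2.INTER_CUBIC)
h=max(len(A),len(B));A=np.pad(A,((0,h-len(A)),(0,0),(0,0)))
cv2.imwrite('pics/c1.png',cv2.cvtColor(np.hstack([A,B]),cv2.COLOR_RGB2BGR))
E
```

```text
fig block (array([0.5704, 0.104 , 0.0702]), np.float64(0.0025))
hub top (array([ 0.4752, -0.1058,  0.0833]), np.float64(0.0003))
```

View pics/c1.png

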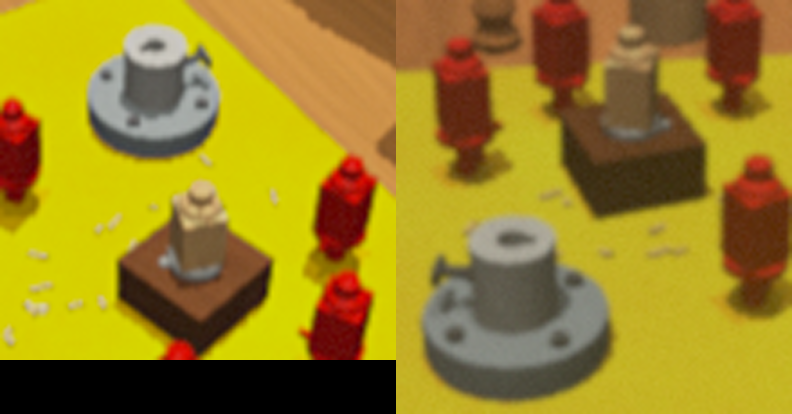

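The crop confirms it: a pale wooden figure on a steel flange, in the dark block. Its lug shows at scene ≈(301,237.5) and side ≈(264,194.5), and the clamp screw on the hub at side ≈(201.5,235). I'll work out the bearings from these, then move over the figure.

```bash
python3 - <<'E'
from h import *
a=snap('scene');b=snap('side')
F=np.array([.5704,.104]);H=np.array([.4752,-.1058])
def rep(n,P,C): d=P[:2]-C; print(n,P.round(4),'r',np.hypot(*d).round(4),'yaw',np.arctan2(d[1],d[0]).round(3))
rep('lugA',onplane(a,300.8,237.5,.053),F);rep('lugB',onplane(b,263.9,194.4,.053),F)
rep('screwB',onplane(b,201.5,235,.058),H);rep('screwA',onplane(a,255+203/3.6,165+57/3.6,.058),H)
for n,p in dict(r1=(258,217),r2=(348,234),r3=(348,270),r4=(303,288)).items(): print(n,onplane(a,*p,0.01).round(3))
o=readout.get_obs();print(o['tool_pos'],o['ee_rot'],o['width'],o['time'])
w=snap('wrist');T=np.array(o['tool_pos']);print((-np.array(w['R']).T@w['t']-T).round(4),np.array(w['R']).round(3))
from scipy.spatial.transform import Rotation as Ro
R=Ro.from_euler('xyz',o['ee_rot']).as_matrix();print(R.round(3)); print('fig shift tool',R.T@(np.r_[F,.25]-T))
E
```

```text
lugA [0.5939 0.0954 0.053 ] r 0.025 yaw -0.349
lugB [0.5926 0.0953 0.053 ] r 0.0239 yaw -0.372
screwB [ 0.4242 -0.096   0.058 ] r 0.0519 yaw 2.952
screwA [ 0.4278 -0.0892  0.058 ] r 0.0502 yaw 2.805
r1 [ 0.639 -0.078  0.01 ]
r2 [0.441 0.128 0.01 ]
r3 [0.526 0.234 0.01 ]
r4 [0.667 0.217 0.01 ]
[ 0.17704489 -0.52059069  0.20517103] [-3.14103307e+00 -9.10138888e-05  3.27793904e-01] 0.09393716887194974 0.35
[0.0674 0.0235 0.179 ] [[ 0.322 -0.947  0.001]
 [-0.918 -0.312  0.244]
 [-0.231 -0.08  -0.97 ]]
[[ 0.947  0.322 -0.   ]
 [ 0.322 -0.947  0.001]
 [ 0.    -0.001 -1.   ]]
fig shift tool [ 0.57350517 -0.46471657 -0.04451673]
```

{"op": "carry_out", "data": {
  "motion": "0.224 -0.174 -0.034 0 0 0 1;0.224 -0.174 -0.034 0 0 0 1;0.224 -0.174 -0.034 0 0 0 1;0.224 -0.174 -0.034 0 0 0 1;0.224 -0.174 -0.034 0 0 0 1;0.224 -0.174 -0.034 0 0 0 1;0.224 -0.174 -0.034 0 0 0 1;0.224 -0.174 -0.034 0 0 0 1;0.224 -0.174 -0.034 0 0 0 1;0.224 -0.174 -0.034 0 0 0 1;0.224 -0.174 -0.034 0 0 0 1;0 0 0 0 0 0 1"
}}

```text
time: 1.9
tool_pos: [0.5216, 0.0034, 0.28]
ee_rot: [-3.141, -0.0, 0.334]
wrist_force: [-0.1, -0.8, -0.3]
width: 0.0938
finger_force: 0.0
```

{"op": "carry_out", "data": {
  "motion": "0 0 0 0 0 -0.084 1;0 0 0 0 0 -0.084 1;0 0 0 0 0 -0.084 1;0 0 0 0 0 -0.084 1;0 0 0 0 0 -0.084 1;0 0 0 0 0 0 1;0 0 0 0 0 0 1"
}}

```text
time: 2.78
tool_pos: [0.5201, -0.0003, 0.2803]
ee_rot: [3.141, 0.0, 1.204]
wrist_force: [0.1, 0.3, 0.7]
width: 0.0941
finger_force: 0.0
```

```bash
python3 - <<'E'
from h import *
w=snap('wrist','w1.png');o=readout.get_obs();print(o['tool_pos'],o['ee_rot'],o['time'],o['wrist_force'])
print(proj(w,(.5704,.104,.088),1),proj(w,(.4752,-.1058,.085),1),-np.array(w['R']).T@w['t'])
E
```

```text
[ 5.20169226e-01 -1.64265350e-04  2.80269106e-01] [3.14153878e+00 2.70081624e-04 1.20473381e+00] 2.825 [-0.21266164  0.15149853  0.96404639]
(np.float64(288.0457362698194), np.float64(91.16069234254147)) (np.float64(276.3213346347915), np.float64(279.4498723045653)) [0.54587553 0.06652414 0.45922013]
```

View pics/w1.png

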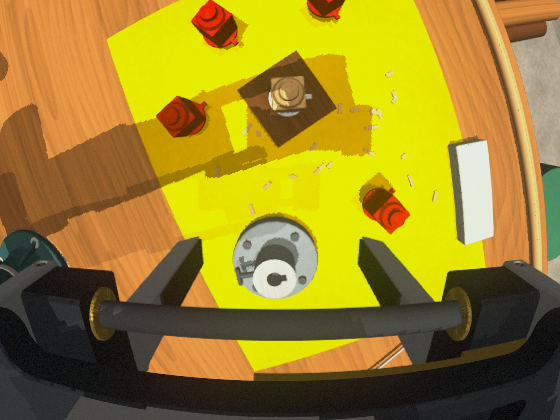

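The wrist view shows the figure at (288,92) with its lug at about (309,96). The hub top is at (273,280) and the clamp screw at image left, about (240,267). A crop of both comes next.

```bash
python3 - <<'E'
from h import *
w=snap('wrist');p=w['pixels']
A=cv2.resize(p[60:130,250:330],None,fx=5,fy=5,interpolation=cv2.INTER_CUBIC)
B=cv2.resize(p[245:315,235:315],None,fx=5,fy=5,interpolation=cv2.INTER_CUBIC)
cv2.imwrite('pics/c2.png',cv2.cvtColor(np.hstack([A,B]),cv2.COLOR_RGB2BGR))
g=p.min(2); roi=np.zeros_like(g);roi[255:305,245:300]=255
m=((g>170)&(roi>0)).astype(np.uint8)
cs,_=cv2.findContours(m,cv2.RETR_EXTERNAL,cv2.CHAIN_APPROX_NONE);c=max(cs,key=cv2.contourArea)
pts=np.array([onplane(w,*q,.085,1)[:2] for q in c[:,0]])
# circle fit
def circ(P):
    s=np.linalg.lstsq(np.c_[2*P,np.ones(len(P))],(P**2).sum(1),rcond=None)[0];return s[:2],np.sqrt(s[2]+s[:2]@s[:2])
C,r=circ(pts);print('hub',C,r,cv2.contourArea(c))
hull=np.zeros_like(g);cv2.fillPoly(hull,[cv2.convexHull(c)],1);hull=cv2.erode(hull,np.ones((5,5)))
d=np.argwhere((hull>0)&(g<120));P=np.array([onplane(w,u,v,.085,1)[:2] for v,u in d])-C
rr=np.hypot(*P.T);k=P[rr>.0105];print(len(d),len(k),'keyway dir',np.arctan2(*k.mean(0)[::-1]),rr.max(),'all mean',P.mean(0))
E
```

```text
hub [ 0.47447208 -0.10350137] 0.03144697505807518 1469.0
276 116 keyway dir 0.4682358719856317 0.03927077190833607 all mean [0.00745997 0.00356936]
```

View pics/c2.png

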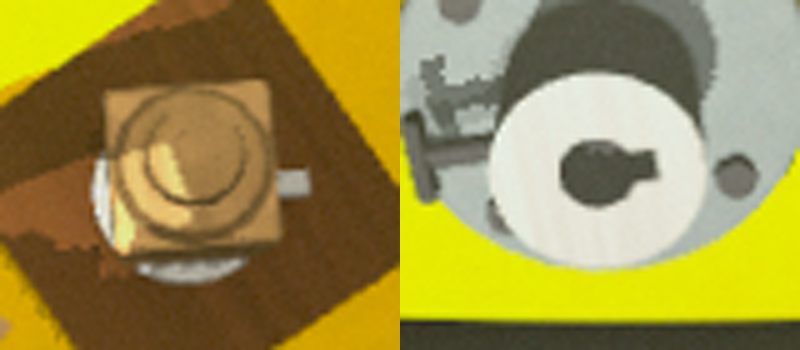

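```bash
python3 - <<'E'
from h import *
w=snap('wrist')
f=lambda x,y,z:onplane(w,250+x/5-.4,60+y/5-.4,z,1)[:2]
h=lambda x,y:onplane(w,235+(x-400)/5-.4,245+y/5-.4,.085,1)[:2]
q=np.array([f(*c,.111) for c in((103,90),(272,80),(284,243),(112,256))])
print('sides',np.linalg.norm(q-np.roll(q,-1,0),axis=1)); C=q.mean(0)
e=q-np.roll(q,-1,0);print('block',C,'side yaw',np.arctan2(*(q[1]-q[0])[::-1]),np.arctan2(*(q[2]-q[3])[::-1]),np.arctan2(*(q[0]-q[3])[::-1]),np.arctan2(*(q[1]-q[2])[::-1]))
print('head',f(192,158,.134))
l=f(310,183,.056)-C;print('lug',np.hypot(*l),np.arctan2(*l[::-1]))
H=np.array([h(489,172),h(706,170),h(597,72),h(597,270)]);hc=H.mean(0);print('hub',hc,np.linalg.norm(H[0]-H[1]),np.linalg.norm(H[2]-H[3]))
b=(h(558,174)+h(597,140)+h(597,208))/3;b=np.array([(h(597,140)+h(597,208))/2]).mean(0);k=h(657,166)-b;print('bore',b,np.linalg.norm(h(597,140)-h(597,208)),'key',np.hypot(*k),np.arctan2(*k[::-1]))
s=onplane(w,235+25/5-.4,245+155/5-.4,.058,1)[:2]-hc;print('screw',np.hypot(*s),np.arctan2(*s[::-1]))
E
```

```text
sides [0.03578627 0.03552524 0.03650332 0.03607103]
block [0.56835886 0.10030303] side yaw -0.2971437676284575 -0.2822971989460161 1.2583416719342302 1.2781781208217486
head [0.56730776 0.09971853]
lug 0.030241283417322122 -0.28500201968789945
hub [ 0.47291862 -0.10408853] 0.05542610855924926 0.05686287653072196
bore [ 0.47271393 -0.10450321] 0.019527432238072854 key 0.015478075689003043 -0.21033278131426036
screw 0.04837234515563003 2.952102556572281
```

{"op": "carry_out", "data": {
  "motion": "0.185 0.015 0.165 0 0 0 1;0.185 0.015 0.165 0 0 0 1;0.185 0.015 0.165 0 0 0 1;0 0 0 0 0 -0.034 1;0 0 0 0 0 0 1;0 0 0 0 0 0 1"
}}

```text
time: 3.68
tool_pos: [0.5686, 0.1006, 0.1821]
ee_rot: [3.14, -0.0, 1.277]
wrist_force: [-0.1, 0.5, -0.4]
width: 0.0938
finger_force: 0.0
```

```bash
python3 - <<'E'
from h import *
w=snap('wrist','w2.png');o=readout.get_obs();print(o['tool_pos'],o['ee_rot'],o['time'],o['wrist_force'])
print(proj(w,(.5683,.1003,.111),1),proj(w,(.5683,.1003,.134),1))
E
```

```text
[0.56861294 0.1005334  0.18217662] [ 3.13997061e+00 -4.62550246e-04  1.27704590e+00] 3.725 [ 0.75795053 -0.08272972 -0.62615001]
(np.float64(279.08360227735756), np.float64(220.5846847034785)) (np.float64(279.07223927728637), np.float64(229.26999543384383))
```

View pics/w2.png

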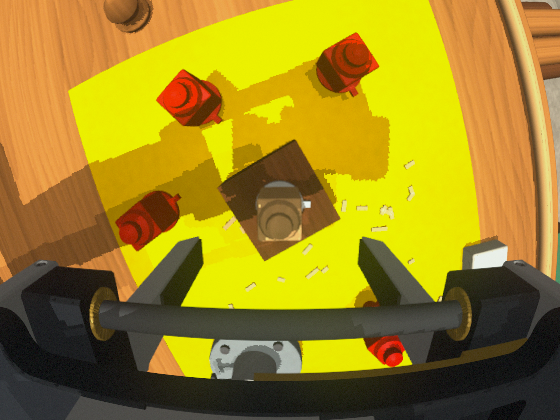

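The figure sits centred between the open fingers at (280,215), its lug to the right at (306,205). The crop will measure the offset along the tool's x.

```bash
python3 - <<'E'
from h import *
w=snap('wrist');p=w['pixels']
A=cv2.resize(p[170:260,230:330],None,fx=6,fy=6,interpolation=cv2.INTER_CUBIC)
cv2.imwrite('pics/c3.png',cv2.cvtColor(A,cv2.COLOR_RGB2BGR))
E
```

```text
(no output)
```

View pics/c3.png

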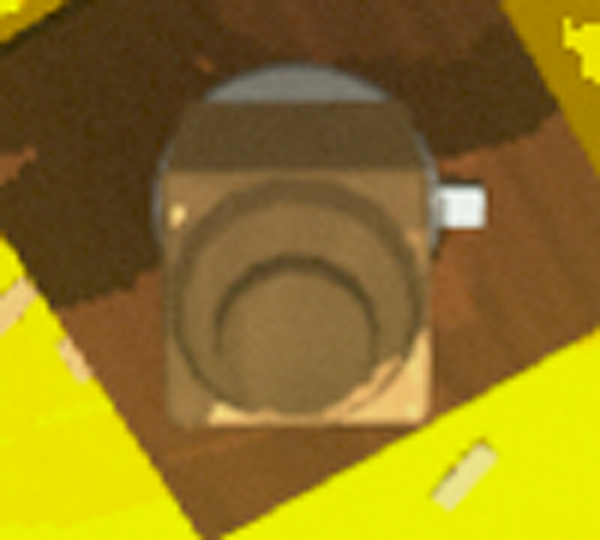

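The block top is centred at (279.3,219.3), within 1.5 px of the prediction, and its sides are square to the fingers. Descending and closing.

{"op": "carry_out", "data": {
  "motion": "0 0 0.19 0 0 0 1;0 0 0.19 0 0 0 1;0 0 0.185 0 0 0 1;0 0 0 0 0 0 1;0 0 0 0 0 0 1;0 0 0 0 0 0 0;0 0 0 0 0 0 0;0 0 0 0 0 0 0;0 0 0 0 0 0 0;0 0 0 0 0 0 0;0 0 0 0 0 0 0;0 0 0 0 0 0 0"
}}

```text
time: 5.28
tool_pos: [0.5681, 0.1009, 0.0681]
ee_rot: [-3.141, 0.0, 1.279]
wrist_force: [-0.3, 1.2, -0.4]
width: 0.0361
finger_force: 30.0
```

{"op": "carry_out", "data": {
  "motion": "0 0 -0.1 0 0 0 0;0 0 -0.2 0 0 0 0;0 0 -0.2 0 0 0 0;0 0 0 0 0 0 0;0 0 0 0 0 0 0"
}}

```text
time: 5.9
tool_pos: [0.5672, 0.1008, 0.1659]
ee_rot: [-3.138, 0.001, 1.279]
wrist_force: [0.0, -0.7, -3.0]
width: 0.0358
finger_force: 30.0
```

{"op": "carry_out", "data": {
  "motion": "-0.2235 -0.0326 0 0 0 0 0;-0.2235 -0.0326 0 0 0 0 0;-0.2235 -0.0326 0 0 0 0 0;-0.2235 -0.0326 0 0 0 0 0;-0.2235 -0.0326 0 0 0 0 0;0 0 0 0 0 -0.043 0;0 0 0 0 0 0 0;0 0 0 0 0 0 0"
}}

```text
time: 6.9
tool_pos: [0.472, -0.1032, 0.1666]
ee_rot: [-3.139, -0.0, 1.368]
wrist_force: [0.1, -0.1, -2.7]
width: 0.0359
finger_force: 30.0
```

```bash
python3 - <<'E'
from h import *
o=readout.get_obs();print(o['tool_pos'],o['ee_rot'],o['time'],o['wrist_force'],o['joint_positions'])
I=[]
for n,C in(('scene',(.4728,-.1043,.1)),('side',(.4728,-.1043,.1)),('wrist',(.4728,-.1043,.13))):
    s=snap(n);u,v=map(int,proj(s,C,n=='wrist'));f=4 if n!='wrist' else 3
    print(n,u,v)
    r=66 if n!='wrist' else 88
    hw=33 if n!='wrist' else 44
    c=s['pixels'][max(0,v-r):v+r,u-hw:u+hw];I.append(cv2.resize(c,(264,528),interpolation=cv2.INTER_CUBIC));print(c.shape,u-hw,v-r)
cv2.imwrite('pics/c4.png',cv2.cvtColor(np.hstack(I),cv2.COLOR_RGB2BGR))
E
```

```text
[ 0.47202582 -0.10316989  0.1665831 ] [-3.13862622e+00 -3.90777145e-04  1.36806411e+00] 6.9 [ 0.11865303 -0.083124   -2.68499665] [-3.32599571e-01 -4.90415907e-02  1.58621921e+00  3.32641699e-06
  1.60740709e+00 -1.29867816e-01]
scene 298 173
(132, 66, 3) 265 107
side 221 220
(132, 66, 3) 188 154
wrist 280 234
(176, 88, 3) 236 146
```

View pics/c4.png

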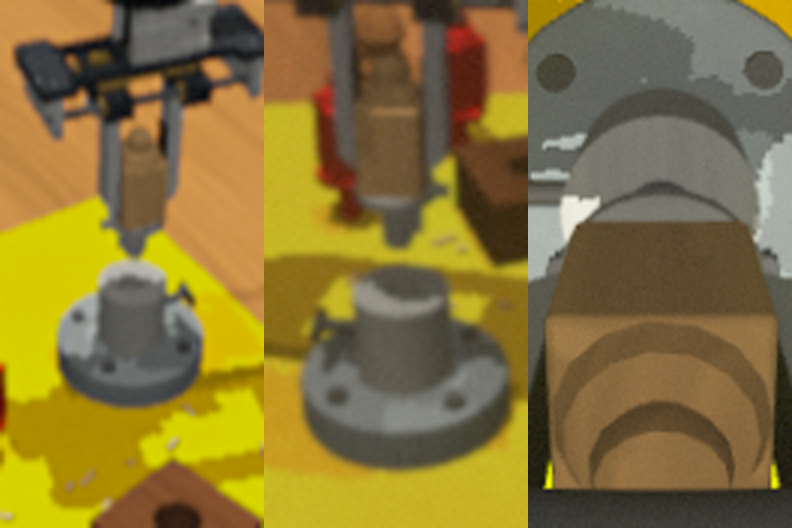

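The scene view has the stem tip, at (132,250) in the crop, right over the hub axis. The side view has it about 1–2 mm short in x, which agrees with the TCP reading. The wrist view has the hub and block centred on each other to within 1 mm. I'll correct slightly and enter the bore's mouth.

{"op": "carry_out", "data": {
  "motion": "-0.0045 0.007 0 0 0 0 0;0 0 0.05 0 0 0 0;0 0 0.05 0 0 0 0;0 0 0.04 0 0 0 0;0 0 0.03 0 0 0 0;0 0 0.02 0 0 0 0;0 0 0 0 0 0 0;0 0 0 0 0 0 0"
}}

```text
time: 8.05
tool_pos: [0.4735, -0.1046, 0.1301]
ee_rot: [-3.141, -0.0, 1.369]
wrist_force: [-0.5, 1.1, -3.8]
width: 0.0357
finger_force: 30.0
```

{"op": "carry_out", "data": {
  "motion": "0 0 0.01 0 0 0 0;0 0 0.01 0 0 0 0;0 0 0.01 0 0 0 0;0 0 0 0 0 0 0;0 0 0 0 0 0 0"
}}

```text
time: 8.68
tool_pos: [0.4735, -0.1045, 0.1239]
ee_rot: [-3.14, -0.001, 1.369]
wrist_force: [-3.8, 3.1, -0.9]
width: 0.0358
finger_force: 30.0
```

{"op": "carry_out", "data": {
  "motion": "-0.004 0.004 0.01 0 0 0 0;0 0 0.01 0 0 0 0;0 0 0.005 0 0 0 0;0 0 0 0 0 0 0;0 0 0 0 0 0 0"
}}

```text
time: 9.3
tool_pos: [0.4736, -0.1047, 0.1192]
ee_rot: [-3.139, -0.002, 1.369]
wrist_force: [-4.2, 5.6, 1.0]
width: 0.0361
finger_force: 30.0
```

{"op": "carry_out", "data": {
  "motion": "0.008 -0.008 0 0 0 0 0;0 0 0 0 0 0 0;0 0 0.01 0 0 0 0;0 0 0.01 0 0 0 0;0 0 0 0 0 0 0;0 0 0 0 0 0 0"
}}

```text
time: 10.05
tool_pos: [0.4734, -0.1042, 0.1151]
ee_rot: [3.141, 0.0, 1.369]
wrist_force: [-0.1, 1.0, -2.9]
width: 0.0358
finger_force: 30.0
```

{"op": "carry_out", "data": {
  "motion": "0 0 0.015 0 0 0 0;0 0 0.015 0 0 0 0;0 0 0.015 0 0 0 0;0 0 0.01 0 0 0 0;0 0 0.005 0 0 0 0;0 0 0 0 0 0 0;0 0 0 0 0 0 0"
}}

```text
time: 10.92
tool_pos: [0.4735, -0.1042, 0.1052]
ee_rot: [3.14, 0.001, 1.369]
wrist_force: [-4.8, 2.2, 8.1]
width: 0.0361
finger_force: 30.0
```

{"op": "carry_out", "data": {
  "motion": "0.001 -0.004 0.01 0 0 0 0;0 0 0.01 0 0 0 0;0 0 0 0 0 0 0;0 0 0 0 0 0 0;0 0 0 0 0 0 0"
}}

```text
time: 11.55
tool_pos: [0.4734, -0.1041, 0.1031]
ee_rot: [3.138, 0.001, 1.369]
wrist_force: [-5.7, 2.7, 14.7]
width: 0.036
finger_force: 30.0
```

{"op": "carry_out", "data": {
  "motion": "0 -0.003 0.01 0 0 0 0;0 0 0.005 0 0 0 0;0 0 0 0 0 0 0;0 0 0 0 0 0 0;0 0 0 0 0 0 0"
}}

```text
time: 12.18
tool_pos: [0.4735, -0.1042, 0.1031]
ee_rot: [3.135, 0.001, 1.369]
wrist_force: [-8.3, 2.6, 26.0]
width: 0.0358
finger_force: 30.0
```

```bash
python3 - <<'E'
from h import *
I=[]
for n in('scene','side'):
    s=snap(n);u,v=map(int,proj(s,(.4728,-.1043,.1)))
    print(n,u,v);I.append(cv2.resize(s['pixels'][v-40:v+40,u-33:u+33],None,fx=6,fy=6,interpolation=cv2.INTER_CUBIC))
cv2.imwrite('pics/c5.png',cv2.cvtColor(np.hstack(I),cv2.COLOR_RGB2BGR))
o=readout.get_obs();print(o['tool_pos'],o['wrist_force'],o['ee_rot'],o['finger_force'],o['time'])
E
```

```text
scene 298 173
side 221 220
[ 0.47346043 -0.10416748  0.10307991] [-8.75430129  4.28861697 25.07986283] [3.13543098e+00 1.44433320e-03 1.36889451e+00] 30.014795064926147 12.275
```

View pics/c5.png

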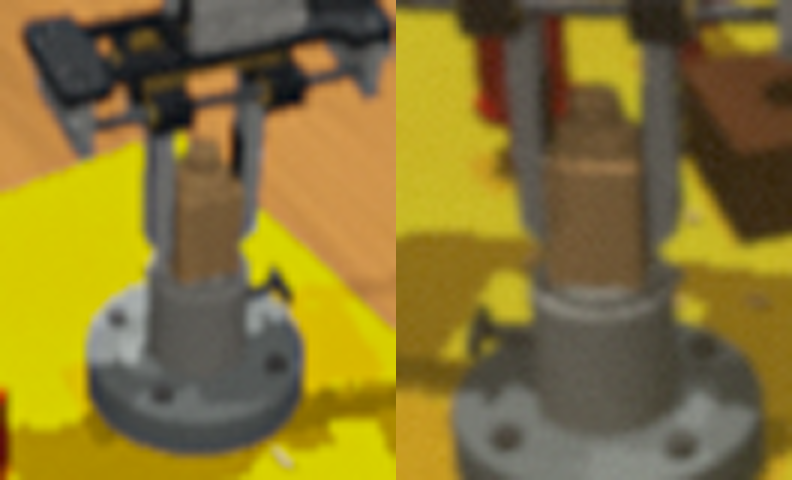

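Both views show the flange seated flat on the hub, at about (603,295) in the side crop. Height stopped at 0.1031 m while the force rose to 25 N, which is a hard stop. Handing in.

```bash
python3 -c "
from bench import robot
print(robot.close_job())"
```

```text
the job is handed in; nothing more can be done
None
```

I mounted the figure in the stand with its key in the keyway and the flange down on the hub. I handed the job in with the gripper still holding it down at about 25 N; the hand-in returned no verdict.

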